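# Set the test jig's program drum and probe three test points

## Task

Test the circuit board in the jig: first turn the jig's thumb drum until the number 4 stands squarely in its window, because that program powers the circuit. Then take the orange test pen from its stand and press its sprung tip lightly onto the gold contact of the red test point, then the yellow, then the blue, holding each for about half a second, without jabbing hard and without touching the pen to anything else on the jig. Finally hang the pen back in its stand as it was, leave the drum at 4 and do not disturb the other things on the bench.

Things in the scene. Friction and masses are not known exactly. Their poses are not given: they have to be found in the camera images.
- jig: Board test jig, fixed to the bench: aluminium base plate 170 (x) x 270 (y) mm, its top 16 mm above the bench, with a grey control housing on its -y part and a green circuit board on its +y part. Origin: under the centre of the base plate, at bench level; x points away from the robot at yaw 0, z up.
- board (a point): Centre of the green board's upper face, 30 mm above the bench, at jig x 0, y +50; board 120 (x) x 136 (y) mm. Its corner blocks and parts stand up to 42 mm above the bench. Nothing taller than the gold contacts is nearer than 12 mm to a test point's centre.
- housing_top (a point): Centre of the control housing's flat pale grey top, 72 mm above the bench, at jig x 0, y -85; the housing measures 110 (x) x 80 (y) mm. In the top are the number window and, beside it, the slot for the thumb ring.
- thumb_ring (a point): Middle of the drum's thumb ring, on the drum's axis (along jig y), 50 mm above the bench, at jig x 0, y -102. 6 straight dark grey lugs, 26 mm long along y, 4.5 mm thick, tips 34 mm from the axis, rise up to 12 mm out of the housing through a slot (jig x -29 to +29). Shut fingertips 3 mm above the top can push a lug by its side, from about 38 degrees before upright to 38 past it.
- drum (a joint): Turn of the number drum, rad. Numbers 0 to 5 stand 60 degrees apart; n is centred in the window at n x 1.047 (4 at 4.189). Grows as the top goes to jig +x, away from the robot. Starts between 1.67 and 3.04. Friction 0.06 N m, no clicks, stays where left; stops just beyond 0 and 5. Lugs lie midway between numbers: with one centred, a lug leans 30 degrees to either side of upright.
- window (a point): Centre of the number window, 16 mm (y) x 15 mm (x), in the housing's top (72 mm above the bench), at jig x 0, y -68. Black figures 10 mm tall on the white drum show there, upright for someone on the robot's side; a red index mark on either side shows the middle.
- tp_red_top (a point): Centre of the flat upper face of the gold contact (9 mm across, 33.5 mm above the bench) of the RED test point: a red plastic collar 15 mm across on the board with the contact standing 1.5 mm proud of it. Red, yellow and blue change places from board to board.
- tp_yellow_top (a point): The same for the YELLOW test point.
- tp_blue_top (a point): The same for the BLUE test point.
- tp_red: The red test point, fixed on the board; origin on the board under the contact's centre, z up.
- tp_yellow: The yellow test point, likewise.
- tp_blue: The blue test point, likewise.
- pen: Cordless test pen, 154 mm long, about 80 g, loose, hanging upright in its stand. Origin: on its axis at the underside of its black flange (30 mm across, 5 mm thick), z up along the pen. Above: round orange grip 18 mm across with black bands, 5 to 62 mm above the origin. Below: black barrel 14 mm across to -55 mm, steel nose to -75 mm, thin sprung brass tip to -90 mm.
- pen_grip (a point): Point on the pen's axis in the middle of the orange grip, 31 mm above the pen's origin.
- pen_point (a point): The very end of the pen's brass tip (3 mm thick, rounded), 90 mm below the pen's origin when not pressed.
- pen_tip (a joint): How far the sprung tip is pushed into the pen, 0 to 0.008 m. It takes 1.4 N to start and 7 N to bottom (0.7 N per mm).
- pen_stand: Stand for the pen, fixed to the bench: upright aluminium tube, 34 mm outside, bore 20 mm, 100 mm tall, closed near the bottom, on a round dark foot 80 mm across. The pen hangs in it with its flange flat on the tube's rim. Origin: on the tube's axis at bench level.
- thread_lock: Bystander: red bottle, 28 mm across, 88 mm tall, standing; origin under its centre.
- electrical_roll: Bystander: roll of black tape, 55 mm across, 19 mm high; origin under its centre.
- screwdriver: Bystander: yellow-handled screwdriver, 210 mm long, lying on the bench left of the jig; origin under its middle.

How it is judged:
On the way, in this order (a step that is already met when the one before it is completed fails the run):
1. the number 4 stands centred in the window (within 0.16 rad) and the drum is still (value of joint drum between 4.029 and 4.349 rad and velocity of joint drum between -0.1 and 0.1 rad/s), for 0.3 s.
2. with 4 still in the window, the pen's tip presses on the gold contact of the red test point, the sprung tip giving way by at least 1 mm, for 0.3 s (value of joint drum between 4.029 and 4.349 rad and contact force between pen and tp_red above 0.8 N and value of joint pen_tip above 0.001 m and horizontal distance between pen_point and tp_red_top below 0.0048 m), for 0.3 s.
3. with 4 still in the window, the pen's tip presses on the gold contact of the yellow test point, the sprung tip giving way by at least 1 mm, for 0.3 s (value of joint drum between 4.029 and 4.349 rad and contact force between pen and tp_yellow above 0.8 N and value of joint pen_tip above 0.001 m and horizontal distance between pen_point and tp_yellow_top below 0.0048 m), for 0.3 s.
4. with 4 still in the window, the pen's tip presses on the gold contact of the blue test point, the sprung tip giving way by at least 1 mm, for 0.3 s (value of joint drum between 4.029 and 4.349 rad and contact force between pen and tp_blue above 0.8 N and value of joint pen_tip above 0.001 m and horizontal distance between pen_point and tp_blue_top below 0.0048 m), for 0.3 s.
At the end, for the whole second after the job is handed in: The drum shows 4 (within 0.16 rad), and the pen hangs upright and at rest in its stand, its flange seated on the rim (within 3 mm in height, 6 mm sideways, 0.08 rad of upright) (value of joint drum between 4.029 and 4.349 rad and horizontal distance between pen and pen_stand below 0.006 m and z of pen in the frame of pen_stand between 0.097 and 0.103 m and angle between pen's own z axis and vertical below 0.08 rad and linear speed of pen below 0.02 m/s); the robot touches nothing.
It fails at once if the pen jabs a test point with more than 15 N (contact force between pen and tp_red above 15 N or contact force between pen and tp_yellow above 15 N or contact force between pen and tp_blue above 15 N).
It fails at once if the pen touches the board or any other part of the jig than the test points (more than 0.5 N) (contact force between pen and jig above 0.5 N).
It fails at once if a bystander (bottle, tape roll, screwdriver) is moved by more than 20 mm (distance of any of thread_lock, electrical_roll, screwdriver from where it was at the start of the episode above 0.02 m).
It also fails if it takes over 64 s, if anything falls off the work surface, if the arm or the gripper's body presses on something with over 40 N, if the wrist force passes 120 N, or if a joint passes its speed limit or range.

## Robot

A 6-joint arm with a two-finger parallel gripper is mounted at the origin on the work surface; the furniture and walls round the work are solid. World frame = base frame: x ahead of the robot, y to its left, z up, the work surface at z = 0. Lengths are in m, angles in rad, forces in N, time in s.
With the tool pointing down it reaches from about 0.35 to 0.725 m from the base axis. Payload 4.3 kg.
Tool frame: the origin (TCP) lies on the centre line of the jaws, within the pads' length; the fingertips stand 17 mm ahead of it and the grasp point (between the pads) lies 2 mm behind it (r.nose_length is the distance from the TCP to the fingertips, in m); z points along the fingers, y is the line along which they close (so a half turn about z gives the same grasp; the last joint's range is limited). The gripper opens to 85 mm and grips with 20 to 120 N. Pads are 22 mm wide; open, the fingers measure 114 mm over their backs; the gripper's body (76 mm by 85 mm) begins 54 mm behind the grasp point. The pads swing forward as they close: fully open they stand 13 mm farther back than shut.
Start: joints at [1.049, 0.377, 0.081, 1.274, 0, 1.46], TCP at [0.23, 0.527, 0.248] pointing down, gripper open.
Joint ranges: [-2.72, 2.72], [-0.84, 1.66], [-1.02, 1.22], [-1.77, 2.12], [-1.37, 1.28], [-3.14, 3.14]. Speed limits (rad/s): [2.57, 2.57, 3.14, 3.14, 3.14, 3.14].

## Interface

Orientations are given as a rotation vector (axis times angle).
In Python, from plant import r gives the robot as it stands.
- The arm moves only by the shell command python3 -m handwheel 'ROWS' [FORCE]. ROWS is JSON, a list of rows, each a list of 7 numbers: the shift along the tool's x, y, z scaled (see below), then the turn, a rotation vector about the tool's x, y, z scaled (see below), then the closure, from -1 (fully open) to 1 (shut). In form: [[x, y, z, rx, ry, rz, claw], ...]. A call has 1 to 8 rows; each row is the pose to reach, as a shift and turn from the pose commanded when the call began, along the tool's axes at that moment, turning the shorter way round; what a row does not reach only later rows make up. The controller multiplies each number of a shift by 60 cm and each number of a turn by 2 pi rad. A row lasts 1/8 s, in which the tool goes at most 62.5 mm and 10.7 degrees, less where a joint would pass 70% of its speed; a pose out of reach is approached as far as the arm can. A call with a number of a shift or a turn outside -1 to 1 is refused whole. A call with a gripper value outside its range is refused whole. The fingers move at their own pace and stop on an object; FORCE is the grip in N (left out, the last holds). Time passes only in rows, so rows that repeat a pose let the fingers close. It gives the time, the measured TCP pose, the force, the opening and the grip force at its end, in the units of the state.
- r.sense(): the state, without advancing time (a new reading comes with each control period).
- r.read_camera(name): name is "scene" or "side" or "wrist"; returns (picture, depth): 400x640x3 uint8, red, green, blue; 400x640 float32, m along the optical axis (not along the pixel's ray), 0 where there is no reading.
- r.camera_info(name): a dict with "fx", "fy", "cx", "cy" (pixels), "distortion" ([k1, k2, p1, p2, k3] as OpenCV has them; the pictures are not rectified), "position" and "attitude" of the camera in the world; the wrist camera has in their place "tool_from_camera" (4x4, takes a point from camera to tool coordinates, whose origin is the TCP and whose axes are the flange's). Camera axes: x right, y down, z forward; pixel columns grow to the right and rows downward; lengths in m; the calibration is good to about 2 mm. A picture is of the moment at which its call begins: read the wrist's pose just before it. camera_info takes no time and is no camera call.
- r.finish_job(): hands the job in; it is judged then, once.
The state is a dict: "clock": time; "joints": joint angles; "dq": joint speeds; "joint_torque": joint torques, N m; "tool_pos": TCP position; "tcp_rot": TCP orientation; "force": force on the tool from outside, world axes, zero at the start; "wrist_torque": the same for the moment, N m; "grip_width": opening from 0.0 (shut) to 1.0 (fully open); "gripper_force": force on a finger pad.
Only numpy, scipy, OpenCV 4.12 (cv2) and the standard library are available. Lean on these libraries where they do the work, as an engineer would, in place of code of your own. Each camera call takes 0.05 s, during which the arm holds its last target. There are 200 camera calls.

## Working session

There is one attempt and no reset: what is moved stays moved. The work goes in short steps, Python scripts to look and compute and a shell command to move; the robot and the scene stay as the last step left them, time stands still between calls to the robot, and variables do not carry over. Pictures are saved under pics/ and viewed, at most 10 in all, crops included, and the job is handed in when it is done.

```bash
ls; mkdir -p pics
cat > h.py <<'E'
import numpy as np, cv2
from scipy.spatial.transform import Rotation as R
from plant import r
def shot(n):
    s=r.sense(); im,d=r.read_camera(n); return s,im,d
def campose(n,s):
    i=r.camera_info(n)
    if n=="wrist":
        T=np.eye(4);T[:3,:3]=R.from_rotvec(s["tcp_rot"]).as_matrix();T[:3,3]=s["tool_pos"]
        return T@np.array(i["tool_from_camera"]),i
    T=np.eye(4);a=np.array(i["attitude"])
    T[:3,:3]=a if a.shape==(3,3) else R.from_rotvec(a).as_matrix()
    T[:3,3]=i["position"];return T,i
def ray(n,s,uv):
    T,i=campose(n,s);K=np.array([[i["fx"],0,i["cx"]],[0,i["fy"],i["cy"]],[0,0,1.]])
    p=cv2.undistortPoints(np.array([[uv]],float),K,np.array(i["distortion"],float))[0,0]
    return T[:3,3],T[:3,:3]@np.array([p[0],p[1],1])
def atz(n,s,uv,z):
    o,v=ray(n,s,uv);return o+v*(z-o[2])/v[2]
def atd(n,s,uv,d):
    o,v=ray(n,s,uv);return o+v*d[int(uv[1]),int(uv[0])]
def proj(n,s,P):
    T,i=campose(n,s);K=np.array([[i["fx"],0,i["cx"]],[0,i["fy"],i["cy"]],[0,0,1.]])
    Ti=np.linalg.inv(T);rv=cv2.Rodrigues(Ti[:3,:3])[0]
    return cv2.projectPoints(np.array(P,float).reshape(-1,1,3),rv,Ti[:3,3],K,np.array(i["distortion"],float))[0][:,0]
def rel(pos,rot,s=None):
    """row numbers to go from the current pose to pos, rot (rotvec)"""
    s=s or r.sense();A=R.from_rotvec(s["tcp_rot"])
    return np.r_[A.inv().apply(np.array(pos)-s["tool_pos"])/.6,(A.inv()*R.from_rotvec(rot)).as_rotvec()/(2*np.pi)].round(4)
E
python3 - <<'E'
from h import *
for n in("scene","side","wrist"):
    s,im,d=shot(n);cv2.imwrite(f"pics/{n}0.png",im[:,:,::-1]);np.savez(f"pics/{n}0.npz",d=d)
    print(n,r.camera_info(n))
print(s)
E
```

```text
pics
scene {'fx': 427.7059233543044, 'fy': 427.7059233543044, 'cx': 321.57006137101246, 'cy': 201.68520373136, 'distortion': array([-0.09867793,  0.        ,  0.        ,  0.        ,  0.        ]), 'position': array([-0.01748518, -0.77255371,  0.70659926]), 'attitude': array([-2.04680042,  0.61323343, -0.36970302])}
side {'fx': 471.5799152428525, 'fy': 471.5799152428525, 'cx': 314.1916682347708, 'cy': 204.8554484398287, 'distortion': array([-0.0428275,  0.       ,  0.       ,  0.       ,  0.       ]), 'position': array([-0.02426856,  1.18014013,  0.63712245]), 'attitude': array([-0.53818602,  2.36155872, -1.56565316])}
wrist {'fx': 325.45046394853523, 'fy': 325.45046394853523, 'cx': 318.8470142227489, 'cy': 198.6964704939616, 'distortion': array([-0.06805663,  0.        ,  0.        ,  0.        ,  0.        ]), 'tool_from_camera': array([[ 1.77545076e-03, -9.64170777e-01, -2.65276387e-01,
         6.69708627e-02],
       [ 9.99998415e-01,  1.67562945e-03,  6.02597934e-04,
        -5.17016759e-04],
       [-1.36502393e-04, -2.65277036e-01,  9.64172223e-01,
        -1.24826305e-01],
       [ 0.00000000e+00,  0.00000000e+00,  0.00000000e+00,
         1.00000000e+00]])}
{'clock': 0.1, 'joints': array([1.04870566e+00, 3.78031862e-01, 7.97950715e-02, 1.27442705e+00,
       1.29053739e-05, 1.46050357e+00]), 'dq': array([ 7.37352564e-05,  3.83906922e-04,  3.75542396e-03, -9.25010652e-05,
       -2.26494616e-04,  1.14148852e-03]), 'joint_torque': array([ 8.88551585e-04, -4.64694250e+01,  2.70581585e+01,  1.20255497e-02,
       -1.65925449e-04,  8.91373929e-06]), 'tool_pos': array([0.22985772, 0.52645479, 0.24744418]), 'tcp_rot': array([-6.42168386e-01, -3.07465300e+00,  2.78122549e-03]), 'force': array([-1.14733505,  0.13874913, -0.15428892]), 'wrist_torque': array([-0.03494921, -0.00205363, -0.01079595]), 'gripper_force': 0.0, 'grip_width': 0.9992480130868315}
```

View pics/scene0.png

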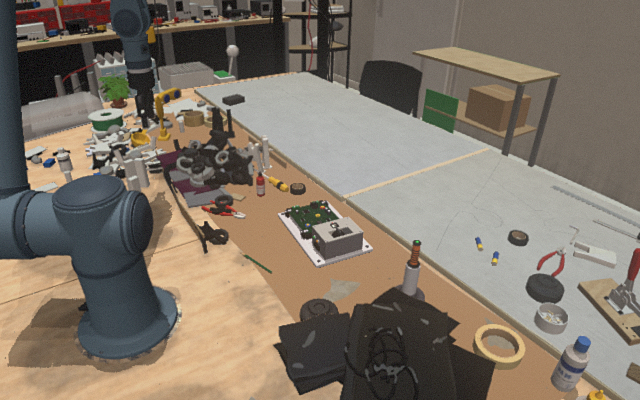

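View pics/side0.png

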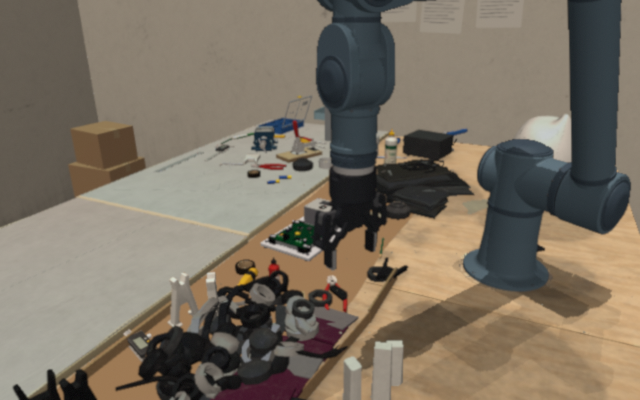

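The scene camera shows the jig at about (325,230), the pen in its stand at (412,270), the red bottle at (260,183), the screwdriver at (277,183) and the tape roll at (298,188). I'll enlarge that area.

Run:
```python
from h import *
im=cv2.imread("pics/scene0.png");cv2.imwrite("pics/c1.png",cv2.resize(im[165:315,240:440],None,fx=4,fy=4,interpolation=cv2.INTER_CUBIC))
d=np.load("pics/scene0.npz")["d"]
s=None
for nm,uv in dict(ht=(345,228),board=(305,217),grip=(416,250),foot=(412,297),bottle=(260,176),tape=(298,187)).items(): print(nm,atd("scene",s,uv,d).round(3))
```

```text
ht [ 0.556 -0.05   0.072]
board [0.53  0.106 0.029]
grip [ 0.571 -0.283  0.144]
foot [ 0.545 -0.316  0.045]
bottle [0.501 0.328 0.072]
tape [0.629 0.308 0.003]
```

View pics/c1.png

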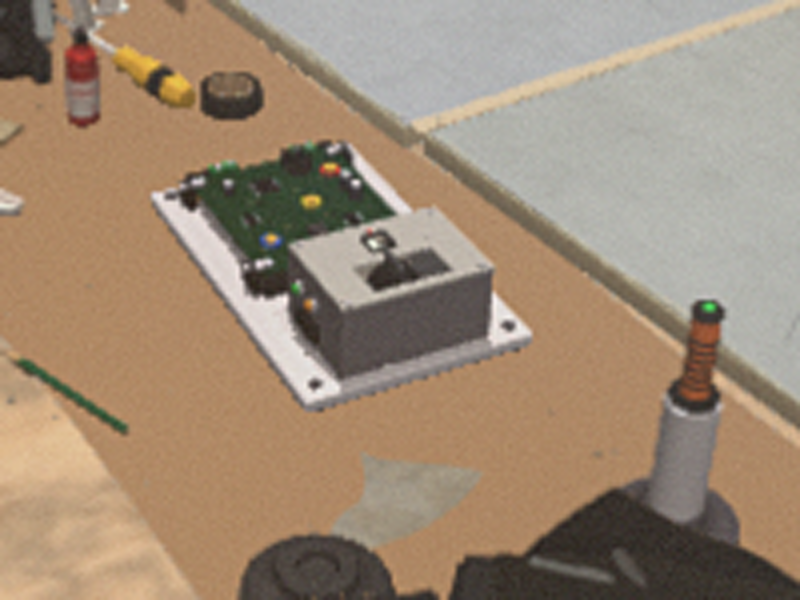

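The crop shows the housing top's corners at (290,243), (435,208), (493,268) and (343,308), the red, yellow and blue points at (330,169), (312,201) and (271,239), and the pen's top at (708,306).

Run:
```python
from h import *
f=lambda u,z:atz("scene",None,(u[0]/4+240-.4,u[1]/4+165-.4),z)
H=np.array([f(u,.072) for u in((290,243),(435,208),(493,268),(343,308))])  # near-x +y, far +y, far -y, near -y
print(H.round(4),[np.linalg.norm(H[i]-H[i-1]).round(3) for i in range(4)])
ex=(H[1]-H[0]+H[2]-H[3]);print("yaw x",np.arctan2(ex[1],ex[0]));ey=H[0]-H[3]+H[1]-H[2];print("yaw y",np.arctan2(-ey[0],ey[1]))
B=np.array([f(u,.016) for u in((152,196),(532,336),(310,405))]);print(B.round(4),"plate centre",((B[0]+B[1])/2).round(4))
yaw=np.arctan2(-ey[0],ey[1]);Rz=R.from_euler('z',yaw)
print("jig from housing",(H.mean(0)-Rz.apply([0,-.085,0])).round(4))
for n,u in dict(red=(330,169),yellow=(312,201),blue=(271,239)).items(): print(n,f(u,.0335).round(4))
print("pentop",f((708,307),.162).round(4))
for n,u in dict(flL=(670,395),flR=(718,399)).items(): print(n,f(u,.103).round(4))
```

```text
[[ 0.4897  0.0059  0.072 ]
 [ 0.5957 -0.0116  0.072 ]
 [ 0.5847 -0.0885  0.072 ]
 [ 0.4787 -0.072   0.072 ]] [np.float64(0.079), np.float64(0.107), np.float64(0.078), np.float64(0.107)]
yaw x -0.15913116004123035
yaw y -0.14152493289482332
[[ 0.4813  0.1816  0.016 ]
 [ 0.6106 -0.1037  0.016 ]
 [ 0.4475 -0.0832  0.016 ]] plate centre [0.546  0.0389 0.016 ]
jig from housing [0.5492 0.0426 0.072 ]
red [0.5987 0.1192 0.0335]
yellow [0.5631 0.0898 0.0335]
blue [0.512  0.0644 0.0335]
pentop [ 0.5746 -0.2773  0.162 ]
flL [ 0.5618 -0.2718  0.103 ]
flR [ 0.5819 -0.2892  0.103 ]
```

Run:
```python
from h import *
a=-0.15
rot=np.pi*np.array([-np.sin(a),np.cos(a),0])
print(rel([.59,-.01,.2],-rot), rel([.59,-.01,.2],rot))
```

```text
[-9.079e-01 -5.791e-01  8.000e-02 -2.000e-04 -0.000e+00 -1.780e-02] [-9.079e-01 -5.791e-01  8.000e-02 -2.000e-04 -0.000e+00 -1.780e-02]
```

```bash
python3 -m handwheel '[[-0.908,-0.579,0.08,0,0,-0.0178,1],[-0.908,-0.579,0.08,0,0,-0.0178,1],[-0.908,-0.579,0.08,0,0,-0.0178,1],[-0.908,-0.579,0.08,0,0,-0.0178,1],[-0.908,-0.579,0.08,0,0,-0.0178,1],[-0.908,-0.579,0.08,0,0,-0.0178,1],[-0.908,-0.579,0.08,0,0,-0.0178,1],[-0.908,-0.579,0.08,0,0,-0.0178,1]]' 40
python3 - <<'E'
from h import *
a=-0.15
print(rel([.59,-.01,.2],np.pi*np.array([-np.sin(a),np.cos(a),0])))
E
```

```text
clock: 1.15
tool_pos: [0.5088, 0.1112, 0.211]
tcp_rot: [-0.47, -3.106, -0.001]
force: [0.3, -0.5, 0.1]
grip_width: -0.003
gripper_force: 0.0
[-0.1889 -0.1529  0.0182  0.     -0.     -0.    ]
```

```bash
python3 -m handwheel '[[-0.187,-0.153,0.018,0,0,0,1],[-0.187,-0.153,0.018,0,0,0,1],[-0.187,-0.153,0.018,0,0,0,1],[-0.187,-0.153,0.018,0,0,0,1]]'
python3 - <<'E'
from h import *
s,im,d=shot("wrist");np.savez("pics/w1.npz",im=im,d=d,**s)
im=im[:,:,::-1]
cv2.imwrite("pics/w1.png",cv2.resize(im,(800,500),interpolation=cv2.INTER_CUBIC))
E
```

```text
clock: 1.65
tool_pos: [0.5883, -0.0087, 0.1998]
tcp_rot: [-0.472, -3.105, -0.001]
force: [0.2, 0.1, 0.9]
grip_width: 0.004
gripper_force: 0.0
```

View pics/w1.png

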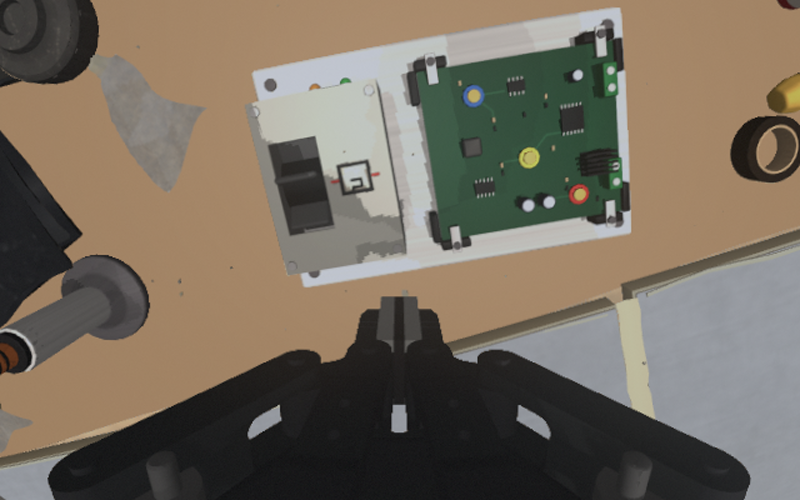

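The wrist picture is upside down (world +x is down, +y is right). It shows blue at (474,96), yellow at (529,158), red at (579,194), the window at (356,177) and the lug slot at (300,185).

Run:
```python
from h import *
z=np.load("pics/w1.npz");s={k:z[k] for k in("tool_pos","tcp_rot")}
im=z["im"][:,:,::-1]
c=im[55:225,190:335][::-1,::-1];cv2.imwrite("pics/c2.png",cv2.resize(c,None,fx=3.5,fy=3.5,interpolation=cv2.INTER_CUBIC))
f=lambda u,h:atz("wrist",s,(u[0]/1.25-.1,u[1]/1.25-.1),h)
# TP blob centroids: gold contact inside collar: fit from colour? use depth-free plane
P={n:f(u,.0335) for n,u in dict(red=(579,194),yellow=(529,158),blue=(474,96)).items()}
for n in P: print(n,P[n].round(4))
H=np.array([f(u,.072) for u in((376,80),(406,254),(290,274),(247,104))])
print(H.round(4),H.mean(0).round(4),[np.linalg.norm(H[i]-H[i-1]).round(3) for i in range(4)])
ex=(H[1]-H[0]+H[2]-H[3]);print("yaw x",np.arctan2(ex[1],ex[0]))
B=np.array([f(u,.016) for u in((253,72),(620,8),(631,233),(304,287))]);print(B.round(4),B.mean(0).round(4))
w=f((356,177),.072);print("window",w.round(4))
```

```text
red [0.6    0.1245 0.0335]
yellow [0.5643 0.0948 0.0335]
blue [0.5128 0.068  0.0335]
[[ 0.4889  0.0078  0.072 ]
 [ 0.5953 -0.0063  0.072 ]
 [ 0.5858 -0.0832  0.072 ]
 [ 0.4781 -0.0698  0.072 ]] [ 0.537  -0.0379  0.072 ] [np.float64(0.078), np.float64(0.107), np.float64(0.078), np.float64(0.109)]
yaw x -0.12808835869233978
[[ 0.4487 -0.0753  0.016 ]
 [ 0.4829  0.1873  0.016 ]
 [ 0.6476  0.1665  0.016 ]
 [ 0.6132 -0.0972  0.016 ]] [0.5481 0.0453 0.016 ]
window [ 0.539  -0.0213  0.072 ]
```

View pics/c2.png

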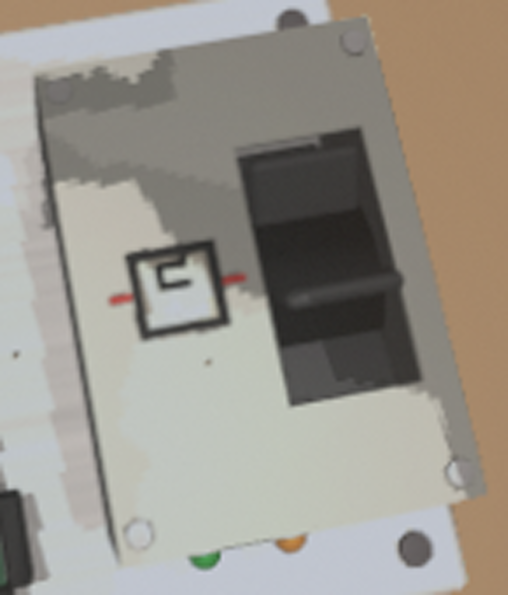

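The crop shows the lower half of a "2" shifted to +x, so the drum is past 2.09. A lug stands near upright, slightly on the robot's side, at crop (345,290).

Run:
```python
from h import *
z=np.load("pics/w1.npz");s={k:z[k] for k in("tool_pos","tcp_rot")}
a=-.132;ring=np.array([.548,.0445,0])+R.from_euler('z',a).apply([0,-.102,0]);print("ring",ring)
ji=lambda p:R.from_euler('z',-a).apply(p-[.548,.0445,0])
g=lambda u,h:ji(atz("wrist",s,(334.5-u[0]/3.5,224.5-u[1]/3.5),h)).round(4)
print("lug ends",g((292,300),.083),g((398,280),.083))
print("slot",[g(u,.072) for u in((238,155),(360,128),(420,380),(290,405))])
print("window",[g(u,.072) for u in((127,256),(214,241),(229,324),(143,339))],"marks",g((110,300),.072),g((245,279),.072))
T=R.from_rotvec(s["tcp_rot"])
print("tip px",proj("wrist",s,[T.apply([x,y,.017])+s["tool_pos"] for x in(.011,) for y in(-.001,0,.001)])*1.25)
dd=z["d"]; 
for u in((150,100),(210,180),(300,60),(420,100),(460,40)): print(u,atd("wrist",s,u,dd)[2].round(4))
rot=np.pi*np.array([-np.sin(a/2),np.cos(a/2),0])
# behind lug: face at jig x -25 -> TCP -36
for x,h in((-.040,.13),(-.040,.0925)):
    p=ring+R.from_euler('z',a).apply([x,0,0]);p[2]=h;print(rel(p,rot))
```

```text
ring [ 0.53457507 -0.05661267  0.        ]
lug ends [-0.0073 -0.0892  0.083 ] [-0.0071 -0.1124  0.083 ]
slot [array([ 0.0272, -0.0866,  0.072 ]), array([ 0.0286, -0.1156,  0.072 ]), array([-0.0285, -0.1155,  0.072 ]), array([-0.0287, -0.0864,  0.072 ])]
window [array([ 0.0089, -0.0576,  0.072 ]), array([ 0.0089, -0.0773,  0.072 ]), array([-0.0095, -0.0769,  0.072 ]), array([-0.0094, -0.0577,  0.072 ])] marks [ 0.0001 -0.0521  0.072 ] [-0.0005 -0.0823  0.072 ]
tip px [[396.95905387 292.32663071]
 [399.64022203 292.33104331]
 [402.3213513  292.33519532]]
(150, 100) 0.0023
(210, 180) -0.001
(300, 60) 0.0147
(420, 100) 0.0293
(460, 40) 0.0296
[ 1.258e-01 -1.156e-01  1.168e-01  1.000e-04 -3.000e-04 -2.680e-02]
[ 1.257e-01 -1.156e-01  1.793e-01  1.000e-04 -3.000e-04 -2.680e-02]
```

```bash
python3 -m handwheel '[[0.126,-0.116,0.06,0,0,-0.0268,1],[0.126,-0.116,0.117,0,0,-0.0268,1],[0.126,-0.116,0.117,0,0,-0.0268,1],[0.126,-0.116,0.15,0,0,-0.0268,1],[0.126,-0.116,0.179,0,0,-0.0268,1],[0.126,-0.116,0.179,0,0,-0.0268,1]]'
python3 - <<'E'
from h import *
a=-.132;ring=np.array([.548,.0445,0])+R.from_euler('z',a).apply([0,-.102,0])
rot=np.pi*np.array([-np.sin(a/2),np.cos(a/2),0])
for x in(-.018,.004):
    p=ring+R.from_euler('z',a).apply([x,0,0]);p[2]=.092;print(rel(p,rot))
E
```

```text
clock: 2.45
tool_pos: [0.4947, -0.0503, 0.0929]
tcp_rot: [-0.203, -3.134, -0.001]
force: [-0.2, 1.1, -0.0]
grip_width: 0.002
gripper_force: 0.0
[-0.0373 -0.0017  0.0014  0.0001 -0.0002  0.0004]
[-0.074  -0.0018  0.0013  0.0001 -0.0002  0.0004]
```

```bash
python3 -m handwheel '[[-0.02,-0.0017,0.0014,0,0,0,1],[-0.035,-0.0017,0.0014,0,0,0,1],[-0.05,-0.0017,0.0014,0,0,0,1],[-0.065,-0.0017,0.0014,0,0,0,1],[-0.074,-0.0017,0.0014,0,0,0,1],[-0.074,-0.0017,0.0014,0,0,0,1],[-0.069,-0.0017,0.0014,0,0,0,1],[-0.062,-0.0017,-0.06,0,0,0,1]]'
python3 -m handwheel '[[0.08,0,0,0,0,0,1],[0.08,0,-0.06,0,0,0,1],[0.08,0,-0.06,0,0,0,1]]'
python3 - <<'E'
from h import *
s,im,d=shot("wrist");np.savez("pics/w2.npz",im=im,d=d,**s)
im=im[::-1,::-1,::-1];cv2.imwrite("pics/w2.png",im[200:,180:])
a=-.132;ring=np.array([.548,.0445,0])+R.from_euler('z',a).apply([0,-.102,0])
print(proj("wrist",s,[ring+R.from_euler('z',a).apply([x,0,.072]) for x in(-.029,0,.029)]))
E
```

```text
clock: 3.45
tool_pos: [0.53, -0.0575, 0.1272]
tcp_rot: [-0.206, -3.13, -0.001]
force: [0.7, 0.1, 0.2]
grip_width: 0.002
gripper_force: 0.0
clock: 3.82
tool_pos: [0.4854, -0.0518, 0.1671]
tcp_rot: [0.206, 3.13, -0.001]
force: [0.3, -0.6, 0.1]
grip_width: 0.001
gripper_force: 0.0
[[321.75996259 234.03704227]
 [321.57771731 270.07364545]
 [321.40369131 303.53532676]]
```

View pics/w2.png

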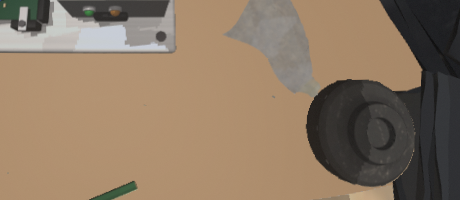

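My crop missed the housing: after the flip it's higher up. I'll re-crop.

Run:
```python
from h import *
z=np.load("pics/w2.npz");im=z["im"][::-1,::-1,::-1]
cv2.imwrite("pics/c3.png",cv2.resize(im[60:210,220:420],None,fx=4,fy=4,interpolation=cv2.INTER_CUBIC))
```

```text
(no output)
```

View pics/c3.png

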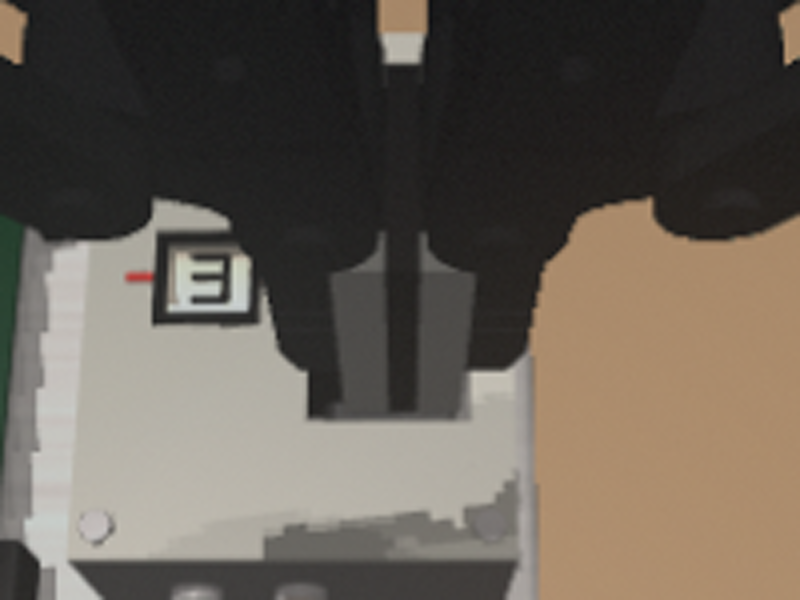

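The window shows "3" almost centred: its middle is at crop row 279 and the index mark at 277. So the drum is near 3.1, and pushing the next lug to a similar end point, plus 1 mm, gives 4.

```bash
cat >> h.py <<'E'
a=-.132;J=np.array([.548,.0445,0]);Rj=R.from_euler('z',a)
rotj=np.pi*np.array([-np.sin(a/2),np.cos(a/2),0])
E
python3 - <<'E'
from h import *
for x,h in((-.042,.12),(-.042,.092),(-.02,.092),(.005,.092)):
    p=J+Rj.apply([x,-.102,0]);p[2]=h;print(rel(p,rotj))
E
```

```text
[-0.0108  0.0031  0.0776 -0.0001  0.0008  0.    ]
[-1.050e-02  3.100e-03  1.243e-01 -1.000e-04  8.000e-04  0.000e+00]
[-4.720e-02  3.100e-03  1.245e-01 -1.000e-04  8.000e-04  0.000e+00]
[-8.890e-02  3.100e-03  1.247e-01 -1.000e-04  8.000e-04  0.000e+00]
```

```bash
python3 -m handwheel '[[-0.01,0.003,0.077,0,0,0,1],[-0.01,0.003,0.124,0,0,0,1],[-0.01,0.003,0.124,0,0,0,1],[-0.025,0.003,0.124,0,0,0,1],[-0.04,0.003,0.124,0,0,0,1],[-0.055,0.003,0.124,0,0,0,1],[-0.068,0.003,0.124,0,0,0,1],[-0.078,0.003,0.124,0,0,0,1]]'
python3 -m handwheel '[[-0.005,0,0,0,0,0,1],[-0.009,0,0,0,0,0,1],[-0.011,0,0,0,0,0,1],[-0.011,0,0,0,0,0,1]]'
python3 - <<'E'
from h import *
s=r.sense();print(s["tool_pos"],Rj.inv().apply(s["tool_pos"]-J))
E
python3 -m handwheel '[[0.006,0,0,0,0,0,1],[0.012,0,-0.06,0,0,0,1],[-0.04,0,-0.14,0,0,0,1],[-0.08,-0.02,-0.16,0,0,0,1],[-0.08,-0.02,-0.16,0,0,0,-1],[-0.08,-0.02,-0.16,0,0,0,-1]]'
python3 - <<'E'
from h import *
s,im,d=shot("wrist");np.savez("pics/w3.npz",im=im,d=d,**s)
w=proj("wrist",s,[J+Rj.apply([0,-.075,.072])])[0];u,v=int(639-w[0]),int(399-w[1]);print(u,v)
c=im[::-1,::-1,::-1][max(0,v-75):v+75,u-100:u+100];cv2.imwrite("pics/c4.png",cv2.resize(c,None,fx=4,fy=4,interpolation=cv2.INTER_CUBIC))
E
```

```text
clock: 4.88
tool_pos: [0.531, -0.0559, 0.0901]
tcp_rot: [-0.206, -3.133, -0.0]
force: [-3.5, 0.5, -1.2]
grip_width: 0.003
gripper_force: 1.3
clock: 5.38
tool_pos: [0.5381, -0.0568, 0.0908]
tcp_rot: [0.206, 3.134, 0.0]
force: [-2.0, -0.1, 0.5]
grip_width: -0.0
gripper_force: 0.7
[ 0.53807369 -0.05684167  0.09081798] [ 0.00349833 -0.10176654  0.09081798]
clock: 6.12
tool_pos: [0.5829, -0.0746, 0.186]
tcp_rot: [-0.207, -3.134, -0.001]
force: [-1.0, 0.2, -0.1]
grip_width: 0.416
gripper_force: 0.0
266 264
```

View pics/c4.png

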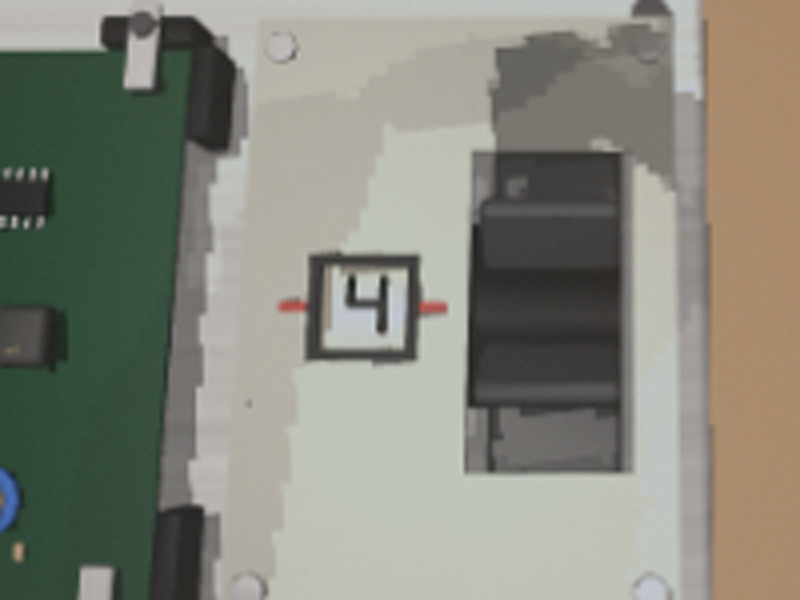

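The window shows 4 centred to about 0.7 mm (figure middle at crop row 304, marks at 307), and the lugs sit symmetrically. Next I'll look at the pen from above.

Run:
```python
from h import *
print(rel([.62,-.27,.25],rotj),r.sense()["joints"].round(2))
```

```text
[-1.046e-01 -3.149e-01 -1.077e-01  1.000e-04 -4.000e-04  1.000e-04] [-0.24  0.43 -0.01  1.14  0.   -0.1 ]
```

```bash
python3 -m handwheel '[[-0.03,-0.07,-0.1,0,0,0,-1],[-0.105,-0.315,-0.108,0,0,0,-1],[-0.105,-0.315,-0.108,0,0,0,-1],[-0.105,-0.315,-0.108,0,0,0,-1],[-0.105,-0.315,-0.108,0,0,0,-1],[-0.105,-0.315,-0.108,0,0,0,-1]]'
python3 - <<'E'
from h import *
s,im,d=shot("wrist");np.savez("pics/w4.npz",im=im,d=d,**s)
cv2.imwrite("pics/w4.png",im[:,:,::-1])
E
```

```text
clock: 6.92
tool_pos: [0.6207, -0.2694, 0.2505]
tcp_rot: [-0.206, -3.133, -0.003]
force: [0.5, 0.2, -0.1]
grip_width: 0.997
gripper_force: 0.0
```

View pics/w4.png

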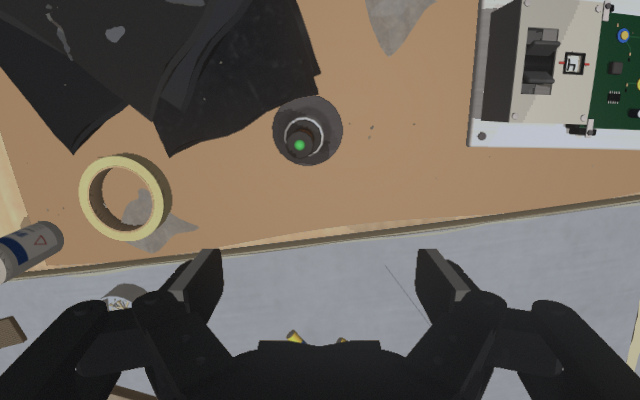

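The pen's green top is at (300,145), its flange and the tube rim are centred near (303,137), and the foot near (308,131).

Run:
```python
from h import *
z=np.load("pics/w4.npz");s={k:z[k] for k in("tool_pos","tcp_rot")};d=z["d"]
print("depth z top",atd("wrist",s,(300,145),d).round(4))
print(atz("wrist",s,(300,145.),.163).round(4),"rim",atz("wrist",s,(303.5,137),.1).round(4),"foot",atz("wrist",s,(308,131),.01).round(4))
for p in ([.5745,-.279,.131],[.5745,-.279,.20]): print(rel(p,rotj))
```

```text
depth z top [ 0.5744 -0.2759  0.1642]
[ 0.5745 -0.276   0.163 ] rim [ 0.5742 -0.2765  0.1   ] foot [ 0.5749 -0.2756  0.01  ]
[ 0.0741 -0.0269  0.1998  0.0002 -0.0003  0.0003]
[ 0.0743 -0.0267  0.0848  0.0002 -0.0003  0.0003]
```

```bash
python3 -m handwheel '[[0.074,-0.0237,0.03,0,0,0,-1],[0.074,-0.0237,0.08,0,0,0,-1],[0.074,-0.0237,0.08,0,0,0,-1],[0.074,-0.0237,0.14,0,0,0,-1],[0.074,-0.0237,0.18,0,0,0,-1],[0.074,-0.0237,0.2,0,0,0,-1],[0.074,-0.0237,0.2,0,0,0,-1]]' 60
python3 -m handwheel '[[0,0,0,0,0,0,-0.2],[0,0,0,0,0,0,0.2],[0,0,0,0,0,0,0.4],[0,0,0,0,0,0,0.6],[0,0,0,0,0,0,1],[0,0,0,0,0,0,1],[0,0,0,0,0,0,1]]' 60
```

```text
clock: 7.85
tool_pos: [0.5758, -0.2783, 0.1317]
tcp_rot: [-0.205, -3.135, -0.0]
force: [-0.1, 0.2, 0.2]
grip_width: 1.0
gripper_force: 0.0
clock: 8.72
tool_pos: [0.5758, -0.279, 0.132]
tcp_rot: [0.206, 3.134, -0.0]
force: [-1.1, 1.2, 5.7]
grip_width: 0.194
gripper_force: 58.4
```

```bash
python3 -m handwheel '[[0,0,-0.04,0,0,0,1],[0,0,-0.09,0,0,0,1],[0,0,-0.14,0,0,0,1],[0,0,-0.2,0,0,0,1],[0,0,-0.2,0,0,0,1]]' 60
python3 - <<'E'
from h import *
print(rel([.601,.122,.25],rotj),rel([.601,.122,.185],rotj),r.sense()["tool_pos"])
E
```

```text
clock: 9.35
tool_pos: [0.5769, -0.2799, 0.254]
tcp_rot: [0.206, 3.13, -0.004]
force: [-0.2, 0.1, -2.3]
grip_width: 0.191
gripper_force: 58.5
[ 4.800e-02  6.693e-01  4.900e-03 -4.000e-04  8.000e-04  1.000e-04] [ 4.860e-02  6.696e-01  1.132e-01 -4.000e-04  8.000e-04  1.000e-04] [ 0.57685183 -0.27990006  0.25402273]
```

```bash
python3 -m handwheel '[[0.005,0.09,0,0,0,0,1],[0.012,0.19,0,0,0,0,1],[0.02,0.29,0,0,0,0,1],[0.028,0.39,0,0,0,0,1],[0.036,0.49,0,0,0,0,1],[0.042,0.59,0,0,0,0,1],[0.048,0.668,0,0,0,0,1],[0.048,0.668,0,0,0,0,1]]' 60
python3 -m handwheel '[[0,0,0.05,0,0,0,1],[0,0,0.1,0,0,0,1],[0,0,0.1,0,0,0,1],[0,0,0.1,0,0,0,1]]' 60
python3 - <<'E'
from h import *
s,im,d=shot("wrist");np.savez("pics/w5.npz",im=im,d=d,**s)
T=R.from_rotvec(s["tcp_rot"]);tip=T.apply([0,0,.122])+s["tool_pos"];p=proj("wrist",s,[tip])[0];print(s["tool_pos"],tip,p)
u,v=p.round().astype(int)
u=min(max(u,100),540);v=min(max(v,75),325);print(u-100,v-100)
c=im[max(v-100,0):v+50,u-100:u+100,::-1];cv2.imwrite("pics/c5.png",cv2.resize(c,None,fx=4,fy=4,interpolation=cv2.INTER_CUBIC))
E
```

```text
clock: 10.35
tool_pos: [0.5984, 0.1255, 0.2491]
tcp_rot: [-0.198, -3.132, -0.0]
force: [0.1, -0.7, -1.4]
grip_width: 0.194
gripper_force: 58.9
clock: 10.85
tool_pos: [0.5996, 0.1215, 0.1918]
tcp_rot: [-0.208, -3.135, 0.0]
force: [-0.6, -0.1, 0.0]
grip_width: 0.197
gripper_force: 58.9
[0.59962652 0.12146477 0.19177487] [0.59961053 0.12144237 0.06977488] [319.3306217  197.71657817]
219 98
```

View pics/c5.png

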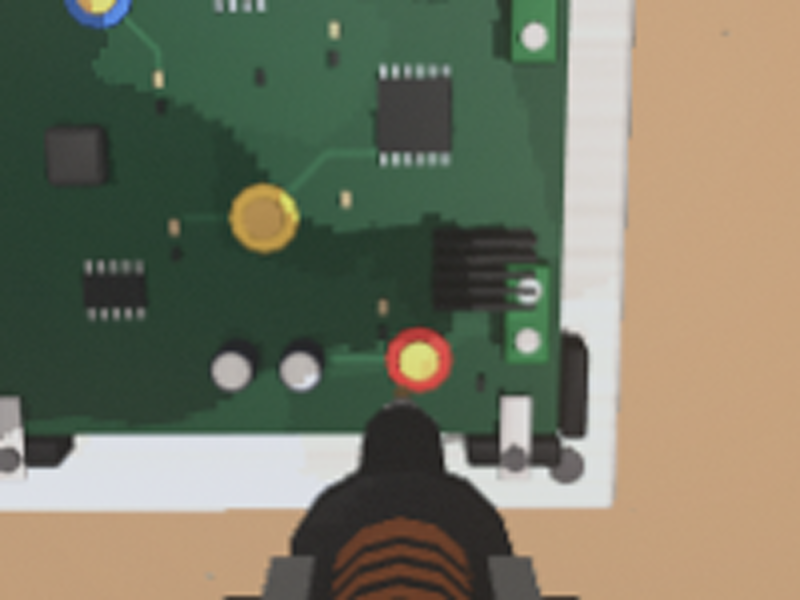

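The crop shows the pen's tip at about (402,392), the red contact at (418,361), yellow at (264,217) and blue at (97,-3) on the crop's upper edge. I'll measure the offsets relative to the tip.

Run:
```python
from h import *
z=np.load("pics/w5.npz");s={k:z[k] for k in("tool_pos","tcp_rot")};im=z["im"]
f=lambda u,h:atz("wrist",s,(u[0]/4+219-.4,u[1]/4+98-.4),h)
tip=f((402,393),.071);print("tip",tip.round(4),"tool offset",R.from_rotvec(s["tcp_rot"]).inv().apply(tip-s["tool_pos"]).round(4))
hsv=cv2.cvtColor(im,cv2.COLOR_RGB2HSV)
for n,u in dict(red=(418,361),yellow=(264,217),blue=(97,-3)).items():
    p=f(u,.0335);px=np.array([u[0]/4+219,u[1]/4+98])
    # refine: saturated (non-green) collar+contact blob
    m=((hsv[:,:,1]>110)&(hsv[:,:,2]>110)&((hsv[:,:,0]<35)|(hsv[:,:,0]>95))).astype(np.uint8)
    nn,l,st,c=cv2.connectedComponentsWithStats(m);k=[i for i in range(1,nn) if st[i,4]>30];k=min(k,key=lambda i:np.hypot(*(c[i]-px)))
    q=atz("wrist",s,c[k],.0328)
    print(n,p.round(4),"blob",st[k],q.round(4),"jig",Rj.inv().apply(q-J).round(4))
```

```text
tip [0.5978 0.1215 0.071 ] tool offset [ 0.0018 -0.0002  0.1208]
red [0.6008 0.1247 0.0335] blob [315 180  17  16 184] [0.6008 0.125  0.0328] jig [0.0418 0.0868 0.0328]
yellow [0.5645 0.0956 0.0335] blob [276 144  18  17 230] [0.5646 0.0955 0.0328] jig [0.0098 0.0528 0.0328]
blue [0.5141 0.068  0.0335] blob [235  87  17  18 172] [0.513  0.0681 0.0328] jig [-0.0378  0.0188  0.0328]
```

```bash
cat >> h.py <<'E'
TP=dict(red=[.6008,.1249],yellow=[.5646,.0956],blue=[.5133,.0681])
def over(n,z): return rel([TP[n][0]+.0015,TP[n][1]-.0002,z],rotj)
E
python3 - <<'E'
from h import *
s=r.sense();print(over("red",.162),over("red",.1525),s["tool_pos"],s["force"])
E
```

```text
[-0.0027  0.0054  0.0509  0.      0.0002 -0.0001] [-0.0027  0.0054  0.0667  0.      0.0002 -0.0001] [0.60022318 0.12167455 0.19253138] [-0.05084555 -0.27538099 -1.08217672]
```

```bash
python3 -m handwheel '[[-0.0027,0.0054,0.01,0,0,0,1],[-0.0027,0.0054,0.03,0,0,0,1],[-0.0027,0.0054,0.051,0,0,0,1],[-0.0027,0.0054,0.051,0,0,0,1]]' 60
python3 - <<'E'
from h import *
s,im,d=shot("wrist");s=r.sense();print(over("red",.1525),s["tool_pos"],s["force"])
cv2.imwrite("pics/c6.png",cv2.resize(im[140:240,250:390,::-1],None,fx=4,fy=4,interpolation=cv2.INTER_CUBIC))
E
```

```text
clock: 11.4
tool_pos: [0.6002, 0.1251, 0.1589]
tcp_rot: [-0.206, -3.131, 0.001]
force: [-0.4, 0.1, -0.9]
grip_width: 0.195
gripper_force: 58.9
[-0.0027 -0.0004  0.0121 -0.0001 -0.0003  0.0001] [0.60073314 0.12512534 0.15978752] [ 0.46925213  1.30735959 -0.34290071]
```

View pics/c6.png

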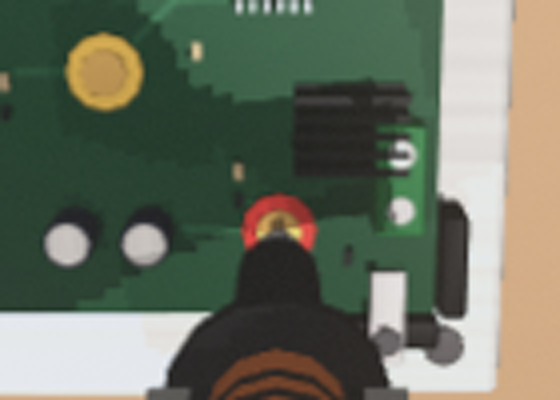

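The tip's end is at (279,228) over the red contact's centre at (279,231). Allowing for its height, that agrees with the 1.6 mm +x shift worked out, so I'll press.

```bash
python3 -m handwheel '[[-0.0027,0,0.004,0,0,0,1],[-0.0027,0,0.008,0,0,0,1],[-0.0027,0,0.0105,0,0,0,1],[-0.0027,0,0.0105,0,0,0,1]]' 60
python3 - <<'E'
from h import *
s=r.sense();print(over("red",.1525),s["tool_pos"],s["force"],s["wrist_torque"])
E
```

```text
clock: 11.95
tool_pos: [0.6035, 0.125, 0.1549]
tcp_rot: [0.206, 3.134, 0.0]
force: [0.7, -0.2, 0.7]
grip_width: 0.194
gripper_force: 58.9
[ 0.0019 -0.0008  0.004   0.      0.0001  0.0001] [0.60346201 0.12501793 0.15487197] [ 0.73247363 -0.2264626   0.65902284] [-0.07373713 -0.02699005 -0.00381942]
```

```bash
python3 -m handwheel '[[0.0008,-0.0004,0.0018,0,0,0,1],[0.0008,-0.0004,0.0035,0,0,0,1],[0.0008,-0.0004,0.0035,0,0,0,1],[0.0008,-0.0004,0.0035,0,0,0,1]]' 60
python3 - <<'E'
from h import *
for i in range(3):
    s=r.sense();print(over("red",.1525),s["tool_pos"].round(4),s["force"].round(2));r.read_camera("side")
E
```

```text
clock: 12.45
tool_pos: [0.6031, 0.1249, 0.1528]
tcp_rot: [0.206, 3.134, 0.001]
force: [1.3, 1.1, 1.9]
grip_width: 0.192
gripper_force: 59.0
[ 0.0012 -0.0005  0.0005  0.0001  0.0001  0.0001] [0.6031 0.1249 0.1528] [1.31 1.11 1.95]
[ 0.0012 -0.0006  0.0005  0.0001  0.0001  0.0001] [0.6031 0.1249 0.1528] [0.77 0.27 1.86]
[ 0.0012 -0.0005  0.0004  0.0001  0.0001  0.0001] [0.603  0.1249 0.1527] [0.92 0.44 2.46]
```

```bash
python3 -m handwheel '[[0.0006,-0.0003,0.002,0,0,0,1],[0.0006,-0.0003,0.002,0,0,0,1],[0.0006,-0.0003,0.002,0,0,0,1],[0.0006,-0.0003,0.002,0,0,0,1],[0.0006,-0.0003,0.002,0,0,0,1]]' 60
python3 - <<'E'
from h import *
for i in range(2):
    s=r.sense();print(s["tool_pos"].round(4),s["force"].round(2));r.read_camera("side")
E
```

```text
clock: 13.22
tool_pos: [0.6026, 0.1248, 0.1514]
tcp_rot: [0.206, 3.134, 0.001]
force: [2.1, 1.3, 2.4]
grip_width: 0.195
gripper_force: 59.3
[0.6026 0.1248 0.1514] [2.14 1.33 2.39]
[0.6025 0.1248 0.1514] [2.16 1.51 2.57]
```

```bash
python3 -m handwheel '[[0,0,-0.015,0,0,0,1],[0,0,-0.05,0,0,0,1],[0,0,-0.05,0,0,0,1]]' 60
python3 - <<'E'
from h import *
s=r.sense();print(over("yellow",.18),over("yellow",.158),s["tool_pos"],s["force"].round(2))
E
```

```text
clock: 13.7
tool_pos: [0.6023, 0.1244, 0.1822]
tcp_rot: [0.207, 3.134, -0.001]
force: [0.5, -0.1, -2.3]
grip_width: 0.194
gripper_force: 59.0
[ 0.0534 -0.0559  0.0036 -0.0001  0.0001  0.0001] [ 0.0534 -0.0559  0.0403 -0.0001  0.0001  0.0001] [0.60227091 0.1244487  0.18218049] [ 0.5  -0.12 -2.26]
```

```bash
python3 -m handwheel '[[0.0534,-0.0559,0.003,0,0,0,1],[0.0534,-0.0559,0.003,0,0,0,1],[0.0534,-0.0559,0.003,0,0,0,1],[0.0534,-0.0559,0.02,0,0,0,1],[0.0534,-0.0559,0.037,0,0,0,1],[0.0534,-0.0559,0.037,0,0,0,1]]' 60
python3 - <<'E'
from h import *
s,im,d=shot("wrist");print(s["force"].round(2));s=r.sense();print(over("yellow",.155),over("yellow",.1515),s["tool_pos"],s["force"].round(2))
cv2.imwrite("pics/c7.png",cv2.resize(im[140:240,250:390,::-1],None,fx=4,fy=4,interpolation=cv2.INTER_CUBIC))
E
```

```text
clock: 14.45
tool_pos: [0.5654, 0.0958, 0.1575]
tcp_rot: [-0.206, -3.132, 0.0]
force: [-0.4, -1.2, -1.1]
grip_width: 0.191
gripper_force: 59.0
[-0.39 -1.23 -1.15]
[-0.0007 -0.0006  0.0052 -0.     -0.0003  0.0001] [-0.0007 -0.0006  0.0111 -0.     -0.0003  0.0001] [0.56572667 0.09579562 0.15814195] [ 0.61 -0.52 -0.23]
```

View pics/c7.png

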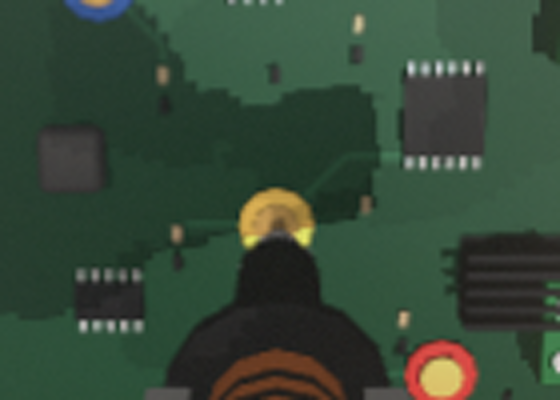

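The tip is at (279,231) over the yellow collar's centre at (277,226), so it's aligned. I've now viewed 12 pictures, two over the limit of 10, so I won't view any more and will use only numbers from here.

```bash
python3 -m handwheel '[[-0.0007,-0.0005,0.003,0,0,0,1],[-0.0007,-0.0005,0.0055,0,0,0,1],[-0.0007,-0.0005,0.008,0,0,0,1],[-0.0007,-0.0005,0.0105,0,0,0,1],[-0.0007,-0.0005,0.0105,0,0,0,1],[-0.0007,-0.0005,0.0105,0,0,0,1]]' 60
python3 - <<'E'
from h import *
s=r.sense();print(over("yellow",.1515),s["tool_pos"],s["force"].round(2))
E
```

```text
clock: 15.25
tool_pos: [0.5668, 0.0953, 0.1531]
tcp_rot: [0.207, 3.134, 0.0]
force: [0.7, -0.1, 1.8]
grip_width: 0.195
gripper_force: 59.0
[0.0011 0.     0.0027 0.     0.0001 0.0001] [0.56676932 0.09529437 0.15309764] [ 0.67 -0.1   1.84]
```

```bash
python3 -m handwheel '[[0.0006,0,0.0027,0,0,0,1],[0.0006,0,0.0027,0,0,0,1],[0.0006,0,0.0027,0,0,0,1],[0.0006,0,0.0027,0,0,0,1],[0.0006,0,0.0027,0,0,0,1],[0.0006,0,0.0027,0,0,0,1]]' 60
python3 - <<'E'
from h import *
s=r.sense();print(s["tool_pos"],s["force"].round(2))
E
python3 -m handwheel '[[0,0,-0.015,0,0,0,1],[0,0,-0.05,0,0,0,1],[0,0,-0.05,0,0,0,1]]' 60
python3 - <<'E'
from h import *
s=r.sense();print(over("blue",.18),over("blue",.158),s["tool_pos"],s["force"].round(2))
E
```

```text
clock: 16.0
tool_pos: [0.5664, 0.0953, 0.1513]
tcp_rot: [0.206, 3.134, 0.0]
force: [0.3, -0.9, 4.0]
grip_width: 0.194
gripper_force: 59.1
[0.5664207  0.09533311 0.15129156] [ 0.25 -0.95  4.  ]
clock: 16.38
tool_pos: [0.5666, 0.0954, 0.1823]
tcp_rot: [0.206, 3.133, 0.0]
force: [0.2, -0.0, -0.8]
grip_width: 0.192
gripper_force: 59.1
[ 0.0796 -0.0568  0.0036  0.0001  0.0002  0.0001] [ 0.0797 -0.0568  0.0403  0.0001  0.0002  0.0001] [0.56661767 0.09540816 0.18226885] [ 0.25 -0.05 -0.8 ]
```

```bash
python3 -m handwheel '[[0.0797,-0.0568,0.003,0,0,0,1],[0.0797,-0.0568,0.003,0,0,0,1],[0.0797,-0.0568,0.003,0,0,0,1],[0.0797,-0.0568,0.003,0,0,0,1]]' 60
python3 - <<'E'
from h import *
s,im,d=shot("wrist");hsv=cv2.cvtColor(im,cv2.COLOR_RGB2HSV)
m=((hsv[:,:,1]>110)&(hsv[:,:,2]>100)&((hsv[:,:,0]<35)|(hsv[:,:,0]>95))).astype(np.uint8)
nn,l,st,c=cv2.connectedComponentsWithStats(m)
for i in range(1,nn):
    if 60<st[i,4]<500:
        b=st[i]; print(b,atz("wrist",s,(b[0]+b[2]/2-.5,b[1]+b[3]/2-.5),.0328).round(4))
print(s["tool_pos"],over("blue",.158,))
E
```

```text
clock: 16.88
tool_pos: [0.5157, 0.0681, 0.1797]
tcp_rot: [0.206, 3.133, 0.001]
force: [0.6, -0.3, -1.4]
grip_width: 0.192
gripper_force: 59.1
[534   0  40  11 233] [0.39   0.2711 0.0328]
[635 131   5  24  89] [0.5086 0.3556 0.0328]
[310 178  18  17 185] [0.5123 0.0679 0.0328]
[349 230  16  16 175] [0.5637 0.0956 0.0328]
[384 262  16  15 187] [0.5994 0.1248 0.0328]
[0.5156913  0.06806066 0.1797237 ] [ 0.0016 -0.0005  0.0363  0.0001  0.0003  0.0001]
```

```bash
python3 -m handwheel '[[0.0015,-0.0004,0.02,0,0,0,1],[0.0015,-0.0004,0.036,0,0,0,1],[0.0015,-0.0004,0.036,0,0,0,1],[0.0015,-0.0004,0.039,0,0,0,1],[0.0015,-0.0004,0.042,0,0,0,1],[0.0015,-0.0004,0.0445,0,0,0,1],[0.0015,-0.0004,0.0445,0,0,0,1]]' 60
python3 - <<'E'
from h import *
s=r.sense();print(over("blue",.1515),s["tool_pos"],s["force"].round(2))
E
```

```text
clock: 17.8
tool_pos: [0.5137, 0.0677, 0.153]
tcp_rot: [0.207, 3.134, 0.0]
force: [-0.2, -0.1, 1.3]
grip_width: 0.193
gripper_force: 59.1
[-0.0018  0.0006  0.0025  0.      0.0001  0.0001] [0.51366591 0.06768395 0.15302625] [-0.22 -0.15  1.34]
```

```bash
python3 -m handwheel '[[-0.0006,0.0002,0.0027,0,0,0,1],[-0.0006,0.0002,0.0027,0,0,0,1],[-0.0006,0.0002,0.0027,0,0,0,1],[-0.0006,0.0002,0.0027,0,0,0,1],[-0.0006,0.0002,0.0027,0,0,0,1],[-0.0006,0.0002,0.0027,0,0,0,1]]' 60
python3 - <<'E'
from h import *
s=r.sense();print(s["tool_pos"],s["force"].round(2))
E
python3 -m handwheel '[[0,0,-0.015,0,0,0,1],[0,0,-0.08,0,0,0,1],[0,0,-0.17,0,0,0,1],[0,0,-0.17,0,0,0,1]]' 60
python3 - <<'E'
from h import *
s=r.sense();print(rel([.5758,-.2787,.254],rotj),s["tool_pos"],s["force"].round(2))
E
```

```text
clock: 18.55
tool_pos: [0.5138, 0.0677, 0.1511]
tcp_rot: [0.207, 3.135, 0.0]
force: [-0.9, 0.0, 1.9]
grip_width: 0.194
gripper_force: 59.2
[0.51379751 0.06774794 0.15105021] [-0.86  0.03  1.94]
clock: 19.05
tool_pos: [0.5164, 0.0679, 0.2575]
tcp_rot: [0.206, 3.126, 0.001]
force: [-0.1, -0.8, -1.3]
grip_width: 0.192
gripper_force: 59.2
[-1.738e-01 -5.597e-01  6.600e-03  2.000e-04  1.300e-03  1.000e-04] [0.51640846 0.06787917 0.25753985] [-0.1  -0.82 -1.26]
```

```bash
python3 -m handwheel '[[-0.028,-0.09,0.002,0,0,0,1],[-0.056,-0.18,0.004,0,0,0,1],[-0.084,-0.27,0.004,0,0,0,1],[-0.112,-0.36,0.004,0,0,0,1],[-0.14,-0.45,0.004,0,0,0,1],[-0.16,-0.52,0.004,0,0,0,1],[-0.1735,-0.5595,0.004,0,0,0,1],[-0.1735,-0.5595,0.004,0,0,0,1]]' 60
python3 -m handwheel '[[0,0,0,0,0,0,1],[0,0,0,0,0,0,1],[0,0,0,0,0,0,1]]' 60
python3 - <<'E'
from h import *
s,im,d=shot("wrist");s=r.sense();print(rel([.5758,-.2787,.132],rotj),s["tool_pos"],s["force"].round(2))
E
```

```text
clock: 20.05
tool_pos: [0.5723, -0.2802, 0.2485]
tcp_rot: [-0.211, -3.132, -0.002]
force: [0.2, 0.5, -1.8]
grip_width: 0.191
gripper_force: 59.2
clock: 20.42
tool_pos: [0.5729, -0.2777, 0.2508]
tcp_rot: [0.205, 3.135, 0.0]
force: [0.5, -0.8, -0.3]
grip_width: 0.197
gripper_force: 59.2
[-0.0048 -0.0008  0.1981  0.      0.      0.0002] [ 0.57296931 -0.27783777  0.25085089] [ 0.37 -0.03 -0.9 ]
```

```bash
python3 -m handwheel '[[-0.0046,0.001,0,0,0,0,1],[-0.0046,0.001,0,0,0,0,1],[-0.0046,0.001,0.04,0,0,0,1],[-0.0046,0.001,0.08,0,0,0,1],[-0.0046,0.001,0.11,0,0,0,1],[-0.0046,0.001,0.11,0,0,0,1]]' 60
python3 - <<'E'
from h import *
s=r.sense();print(rel([.5758,-.278,.132],rotj),s["tool_pos"],s["force"].round(2))
E
```

```text
clock: 21.22
tool_pos: [0.5746, -0.2778, 0.1829]
tcp_rot: [-0.206, -3.131, -0.003]
force: [0.8, 0.1, -0.9]
grip_width: 0.198
gripper_force: 59.2
[-0.0023 -0.0002  0.0848  0.0003 -0.0005  0.0001] [ 0.57459458 -0.27777605  0.18286764] [ 0.8   0.05 -0.92]
```

No side contact, so I'll lower it on to the rim gently.

```bash
python3 -m handwheel '[[-0.001,0,0.03,0,0,0,1],[-0.001,0,0.06,0,0,0,1],[-0.001,0,0.075,0,0,0,1],[-0.001,0,0.08,0,0,0,1],[-0.001,0,0.08,0,0,0,1]]' 60
python3 - <<'E'
from h import *
s=r.sense();print(rel([.5758,-.278,.132],rotj),s["tool_pos"],s["force"].round(2))
E
```

```text
clock: 21.85
tool_pos: [0.5767, -0.2788, 0.1372]
tcp_rot: [0.206, 3.134, -0.001]
force: [-0.2, -0.9, -0.7]
grip_width: 0.195
gripper_force: 59.2
[ 0.0016  0.0011  0.0087 -0.      0.0001  0.0001] [ 0.57665164 -0.27875152  0.13724211] [-0.24 -0.91 -0.73]
```

```bash
python3 -m handwheel '[[0.001,0.0008,0.004,0,0,0,1],[0.001,0.0008,0.007,0,0,0,1],[0.001,0.0008,0.009,0,0,0,1],[0.001,0.0008,0.009,0,0,0,1]]' 60
python3 - <<'E'
from h import *
s=r.sense();print(rel([.5758,-.278,.132],rotj),s["tool_pos"],s["force"].round(2))
E
```

```text
clock: 22.35
tool_pos: [0.5759, -0.278, 0.132]
tcp_rot: [0.206, 3.134, -0.0]
force: [-2.4, 0.7, 4.1]
grip_width: 0.194
gripper_force: 59.8
[ 0.0001 -0.     -0.     -0.      0.0001  0.0001] [ 0.57589296 -0.27798266  0.13199208] [-2.42  0.66  4.08]
```

```bash
python3 -m handwheel '[[0,0,0,0,0,0,0.4],[0,0,0,0,0,0,0.2],[0,0,0,0,0,0,0],[0,0,0,0,0,0,-0.5],[0,0,0,0,0,0,-1],[0,0,0,0,0,0,-1],[0,0,0,0,0,0,-1]]' 20
python3 -m handwheel '[[0,0,-0.05,0,0,0,-1],[0,0,-0.12,0,0,0,-1],[-0.077,0.013,-0.2,0,0,0,-1],[-0.077,0.013,-0.2,0,0,0,-1],[-0.077,0.013,-0.2,0,0,0,-1]]'
python3 - <<'E'
from h import *
s,im,d=shot("wrist");z=np.load("pics/w4.npz")
print(s["force"].round(2),s["tool_pos"])
g=lambda a:(a[:,:,1].astype(int)-a[:,:,0]>50)&(a[:,:,1].astype(int)-a[:,:,2]>50)
for q,i,dd in((s,im,d),(z,z["im"],z["d"])):
    m=g(i);m[:,450:]=0;v,u=np.nonzero(m);c=(u.mean(),v.mean());q={k:q[k] for k in("tool_pos","tcp_rot")}
    print("LED",len(u),np.round(c,1),atd("wrist",q,c,dd).round(4),atz("wrist",q,c,.163).round(4))
# drum: compare window patch dark-figure centroid with frame
w=proj("wrist",s,[J+Rj.apply([x,-.068,.072]) for x in(-.005,0,.005)]);print("window px",w.round(1))
S,i2,d2=shot("scene");uv=proj("scene",None,[[.5745,-.277,.105],[.5745,-.277,.163]]);print(uv.round(1))
m=g(i2);m[:,:380]=0;m[:,440:]=0;m[:225]=0;m[260:]=0;v,u=np.nonzero(m);o=cv2.imread("pics/scene0.png")[:,:,::-1];m=g(o);m[:,:380]=0;m[:,440:]=0;m[:225]=0;m[260:]=0;V,U=np.nonzero(m)
print("scene LED now/before",u.mean(),v.mean(),U.mean(),V.mean())
for nm,(x0,x1,y0,y1) in dict(bystanders=(245,320,160,200),window=(328,342,220,230)).items():print(nm,np.abs(i2[y0:y1,x0:x1].astype(int)-o[y0:y1,x0:x1]).mean().round(2))
E
```

```text
clock: 23.22
tool_pos: [0.5758, -0.278, 0.1312]
tcp_rot: [0.206, 3.135, 0.0]
force: [-1.1, 0.1, 0.2]
grip_width: 1.002
gripper_force: 0.0
clock: 23.85
tool_pos: [0.6228, -0.2763, 0.2508]
tcp_rot: [-0.206, -3.135, 0.0]
force: [0.1, -1.4, -0.2]
grip_width: 1.004
gripper_force: 0.0
[ 0.15 -1.37 -0.2 ] [ 0.62279442 -0.27632809  0.25079737]
LED 71 [307.1 139.1] [ 0.5735 -0.2779  0.1644] [ 0.5736 -0.278   0.163 ]
LED 75 [299.  144.6] [ 0.5739 -0.2764  0.1651] [ 0.5741 -0.2766  0.163 ]
window px [[581.7  54.4]
 [581.   60. ]
 [580.2  65.7]]
[[413.  261.9]
 [416.5 240.9]]
scene LED now/before 417.0 241.5 417.0 241.5
bystanders 11.57
window 19.14
```

```bash
python3 -c "
from plant import r
print(r.finish_job())"
```

```text
the job is handed in; nothing more can be done
None
```

The job is handed in at about 24 s with the drum at 4, red, yellow and blue each pressed in turn at roughly 3 to 5 N, and the pen back in its stand within about 2 mm; the hand-in returned no verdict, I didn't re-check the drum or bystanders at the end, and I viewed 12 pictures against the limit of 10.

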